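# Close and clamp the slide humidity chamber

### The job

The slide rack is already in the steel humidity chamber on the lab bench: close the chamber up. If the red-handled clamp hangs over the opening, swing it up out of the way first; tuck the lid's grip-side edge under the blue strip of the chamber, lay the lid down squarely inside the far ledge, then swing the clamp fully down so that it presses the lid onto the rubber seal, and let go. Leave the rack and the other things on the bench where they are.

Things in the scene. Friction and masses are not known exactly. Their poses are not given: they have to be found in the camera images.
- chamber: Open steel box fixed to the bench, 160 (x) by 170 (y) mm, rim 60 mm high; origin on the bench under its middle, z up. Side walls: rims at y = +-77 to +-85 mm, no guides above. A blue strip over the -x wall (outer face x = -83 mm) makes a slot for the lid edge; a ledge on the +x wall stops a flat lid: tilt it 6 to 15 degrees, strip side first.
- slot (a point): Middle of the blind end of the slot under the blue strip, at rim height: chamber (-75, 0, 60) mm. The slot is full width and 10 mm high (z 60 to 70 mm); the strip is 6 mm thick (top at 76 mm) and overhangs to chamber x = -63 mm.
- ledge (a point): Inner edge of the far ledge, at rim height: chamber (69, 0, 60) mm. The ledge is full width, x = 69 to 77 mm, and rises 8 mm above the rim. Just inside it, at x = 45 to 55 mm, a sprung black rubber seal bar stands 5 mm above the rim and gives 2 N per mm; the closed clamp presses the lid onto it with about 8 N.
- clamp_hinge (a point): Hinge axis of the clamp, chamber (100, 0, 92) mm; it runs along the chamber y axis. Its two lugs stand at chamber x = 77 to 110 mm, y = +-15 to +-21 mm, up to 68 mm high, and from x = 90 mm on up to 104 mm.
- clamp (a joint): Clamp angle, rad. 0: fully down over the lid, lever pointing to chamber -x; grows as the handle swings up; 1.57 upright, 2.0 limit. A stiff hinge, stays where left: about 6 N at the handle moves it, 11 N the last bit onto the seal. Below about 1.2 it is in the way of lid and gripper. Its rubber pad sits 55 mm from the hinge, 25 mm below the axis.
- clamp_handle (a point): Middle of the clamp's red handle, a block 38 mm along the lever, 20 mm wide (along chamber y), 20 mm thick, 90 mm from the hinge along the lever and 6 mm above the hinge line; the axes turn with the lever. With the clamp down its underside is 22 mm above the lid.
- lid: Flat lid, steel with a pale turquoise pane, 140 (x) by 166 (y) by 6 mm, about 0.3 kg, lying right way up on the bench; origin under its middle, z up. A black grip bar stands on it at x = -35 mm: 14 mm thick (x), 60 mm long (y), from 6 to 36 mm above the lid's underside. The edge at x = -70 mm (nearest the bar) is the one that goes under the strip.
- lid_grip (a point): In the grip bar, 22 mm above the lid's underside: lid (-35, 0, 22) mm.
- lid_tuck (a point): Middle of the lid's tuck-in edge, on the underside: lid (-70, 0, 0) mm.
- lid_far (a point): Middle of the opposite (clamped) edge, on the underside: lid (70, 0, 0) mm.
- rack: White slide rack, 70 by 90 by 34 mm, with glass slides, standing loose on the chamber's floor (floor 6 mm thick), wholly below the rim. Stays there.
- reagent: Bystander: amber bottle with green cap, 52 mm across, 105 mm high; origin under its middle.
- jar: Bystander: white jar with blue lid, 60 mm across, 70 mm high; origin under its middle.
- wipes: Bystander: cardboard box 120 by 70 by 55 mm; origin under its middle.
Mind the look-alikes: they are no part of the job. Of the things that look like the lid, take the one that is nearest to the robot's base at the start.

How it is judged:
At the end, for the whole second after the job is handed in: The lid's tuck-in edge is under the blue strip (at least 4 mm), the lid is centred within 8 mm and square within 4 degrees, its far edge is pressed to within 3 mm of the rim inside the ledge, the clamp is down within 0.04 rad, the lid is at rest, and the rack is within 20 mm of where it stood (x of lid_tuck in the frame of chamber below -0.067 m and z of lid_tuck in the frame of chamber below 0.065 m and y of lid_tuck in the frame of chamber between -0.008 and 0.008 m and z of lid_far in the frame of chamber below 0.063 m and x of lid_far in the frame of chamber below 0.0715 m and angle between the x axis of lid and the x axis of chamber, either way round below 0.07 rad and angle between lid's own z axis and vertical below 0.05 rad and value of joint clamp below 0.04 rad and linear speed of lid below 0.01 m/s and distance of rack from where it was at the start of the episode below 0.02 m); the robot touches nothing.
It fails at once if a bystander was pushed more than 30 mm or tipped over (distance of any of reagent, jar, wipes from where it was at the start of the episode above 0.03 m or angle between any of reagent, jar, wipes's own z axis and vertical above 0.5 rad).
It fails at once if the slide rack was shoved more than 25 mm (distance of rack from where it was at the start of the episode above 0.025 m).
It also fails if it takes over 72 s, if anything falls off the work surface, if the arm or the gripper's body presses on something with over 40 N, if the wrist force passes 120 N, or if a joint passes its speed limit or range.

### The arm

A 7-joint arm with a two-finger parallel gripper is mounted at the origin on the work surface. World frame = base frame: x ahead of the robot, y to its left, z up, the work surface at z = 0. Lengths are in m, angles in rad, forces in N, time in s.
With the tool pointing down it reaches from about 0.425 to 0.95 m from the base axis. Payload 4.7 kg.
Tool frame: the origin (TCP) lies on the centre line of the jaws, within the pads' length; the fingertips stand ctrl.tcp_to_tips ahead of it and the grasp point (between the pads) is the TCP (ctrl.tcp_to_tips is the distance from the TCP to the fingertips, in m); z points along the fingers, y is the line along which they close (so a half turn about z gives the same grasp; the last joint's range is limited). The gripper opens to 85 mm and grips with 20 to 120 N. Pads are 22 mm wide; open, the fingers measure 114 mm over their backs; the gripper's body (76 mm by 85 mm) begins 54 mm behind the grasp point. The pads swing forward as they close: fully open they stand 13 mm farther back than shut.
Start: joints at [1.22, 0.469, -0.049, 1.532, 0.024, 1.141, -0.082], TCP at [0.214, -0.64, 0.25] pointing down, gripper open.
Joint ranges: [-2.59, 2.59], [-0.33, 1.99], [-1.39, 1.29], [0.1, 2.45], [-1.04, 4.18], [0.21, 1.99], [-2.66, 2.66]. Speed limits (rad/s): [2.57, 2.57, 3.14, 3.14, 3.14, 3.14, 3.14].

### API

Orientations are given as [roll, pitch, yaw] about the fixed x, y, z axes, in that order (R = Rz(yaw) Ry(pitch) Rx(roll)).
In Python, from bench import observe, viewer, order, ctrl gives the robot as it stands.
- The arm moves only by the tool send_rows, never from a script. Its argument "increments" is a list of rows, each an object with "twist": the turn, a rotation vector about the world's x, y, z in rad, a list of three; "offset": the shift along the world's x, y, z in cm, a list of three; "hand": the finger opening in cm, from 0 to 8.54. A call has 1 to 20 rows; each row is the pose to reach, as a shift and turn from the pose commanded when the call began; what a row does not reach only later rows make up. A row lasts 1/10 s, in which the tool goes at most 50 mm and 8.59 degrees, less where a joint would pass 70% of its speed; a pose out of reach is approached as far as the arm can. A call with a gripper value outside its range is refused whole. The fingers move at their own pace and stop on an object; "squeeze" is the grip in N (left out, the last holds). Time passes only in rows, so rows that repeat a pose let the fingers close. It gives the time, the measured TCP pose, the force, the opening and the grip force at its end, in the units of the state.
- observe(): the state, without advancing time (a new reading comes with each control period).
- viewer.read_camera(name): name is "scene" or "top" or "wrist"; returns a dict with "color" (400x640x3 uint8, blue, green, red), "fx", "fy", "cx", "cy" (pixels), "R" (3x3) and "t" (3): a world point X has camera coordinates R X + t. Camera axes: x right, y down, z forward; pixel columns grow to the right and rows downward; lengths in m; the calibration is good to about 2 mm. The wrist camera is an equidistant fisheye: a pixel r from the principal point sees the ray r / f radians off the axis. A picture is of the moment at which its call begins. There is no depth.
- order.finish_job(): hands the job in; it is judged then, once.
The state is a dict: "time_s": time; "joint_positions": joint angles; "qd": joint speeds; "joint_efforts": joint torques, N m; "tcp_pos": TCP position; "ee_rot": TCP orientation; "wrist_force": force on the tool from outside, world axes, zero at the start; "torque": the same for the moment, N m; "finger_gap": opening from 0.0 (shut) to 1.0 (fully open); "grip_force": force on a finger pad.
Only numpy, scipy, OpenCV 4.12 (cv2) and the standard library are available. Lean on these libraries where they do the work, as an engineer would, in place of code of your own. Each camera call takes 0.05 s, during which the arm holds its last target. There are 200 camera calls.

## Working session

There is one attempt and no reset: what is moved stays moved. The work goes in short steps, Python scripts to look and compute and a tool call to move; the robot and the scene stay as the last step left them, time stands still between calls to the robot, and variables do not carry over. Pictures are saved under pics/ and viewed, at most 10 in all, crops included, and the job is handed in when it is done.

Besides the shell and the picture viewer there is one more tool, called after ">>>" in YAML: its name, and indented under it one key for each argument. send_rows: Moves the arm, as the interface text tells. Its arguments: {"type":"object","properties":{"increments":{"type":"array","items":{"type":"object","properties":{"twist":{"type":"array","items":{"type":"number"}},"offset":{"type":"array","items":{"type":"number"}},"hand":{"type":"number"}}}},"squeeze":{"type":"number"}},"required":["increments"]}

```bash
mkdir -p pics; ls
python3 - <<'E'
from bench import observe, viewer, order, ctrl
import cv2,numpy as np
print(observe()); print(ctrl.tcp_to_tips)
for n in ("scene","top"):
    c=viewer.read_camera(n); cv2.imwrite(f"pics/{n}0.png",c["color"]); print(n,c["fx"],c["fy"],c["cx"],c["cy"],np.round(c["R"],4).tolist(),np.round(c["t"],4).tolist())
E
```

```text
pics
{'time_s': 0.0, 'joint_positions': array([ 1.22007643,  0.46945174, -0.04858419,  1.53370242,  0.02409822,
        1.1410216 , -0.08228583]), 'qd': array([ 0.00054455, -0.00094062, -0.00201449,  0.00214109, -0.0001187 ,
       -0.00175172, -0.00038268]), 'joint_efforts': array([-4.40419981e-04, -5.10307539e+01, -4.65099583e-02, -2.37712312e+01,
        1.07424828e-02,  7.59948045e-03,  1.19479517e-05]), 'tcp_pos': array([ 0.21332654, -0.63981505,  0.24925082]), 'ee_rot': array([-3.13959665e+00,  7.80994230e-05,  3.21855621e-01]), 'wrist_force': array([-0.210922  ,  0.29803533,  0.75634687]), 'torque': array([ 0.01370141,  0.02986841, -0.00749205]), 'grip_force': 0.0, 'finger_gap': 0.9969974594930575}
0.019
scene 402.88052403941003 402.88052403941003 321.4232541911248 198.22246204449547 [[-0.5463, 0.8376, 0.0022], [0.5359, 0.3516, -0.7675], [-0.6437, -0.4181, -0.641]] [0.3177, -0.2244, 1.6557]
top 397.18313938111066 397.18313938111066 320.6374369185974 200.5175690557834 [[-0.0161, -0.9998, -0.0067], [-0.9842, 0.017, -0.1762], [0.1763, 0.0038, -0.9843]] [-0.0082, 0.5692, 1.3876]
```

View pics/scene0.png

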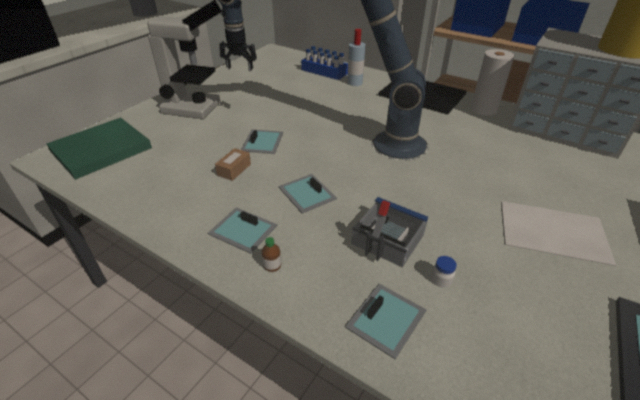

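View pics/top0.png

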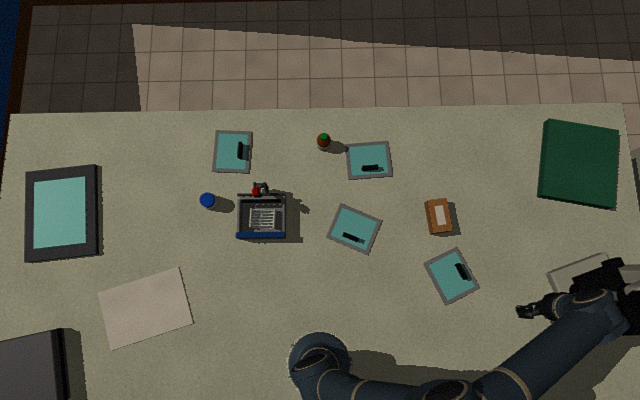

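The top view shows four lid-like plates, at (233,152), (369,160), (355,229) and (452,276). The chamber is at (262,217) with its blue strip toward the robot. The clamp looks raised, with its red handle at (257,191). I'll compute each plate's distance from the base and enlarge the candidates.

```bash
cat > h.py <<'E'
from bench import observe, viewer, order, ctrl
import cv2,numpy as np
def cam(n): return viewer.read_camera(n)
def ray(c,px,z):
    d=c["R"].T@np.array([(px[0]-c["cx"])/c["fx"],(px[1]-c["cy"])/c["fy"],1.]); o=-c["R"].T@c["t"]
    return o+d*(z-o[2])/d[2]
def proj(c,X):
    p=np.asarray(X)@np.array(c["R"]).T+c["t"]; return np.c_[p[:,0]/p[:,2]*c["fx"]+c["cx"],p[:,1]/p[:,2]*c["fy"]+c["cy"]]
def crop(img,x0,y0,x1,y1,k): return cv2.resize(img[y0:y1,x0:x1],None,fx=k,fy=k,interpolation=cv2.INTER_CUBIC)
E
python3 - <<'E'
from h import *
c=cam("top")
for p in [(233,152),(369,160),(355,229),(452,276),(262,217)]:
    X=ray(c,p,0.006); print(p,X.round(3),np.hypot(*X[:2]).round(3))
a=crop(c["color"],225,175,385,260,5); cv2.imwrite("pics/crop1.png",a)
s=cam("scene"); b=crop(s["color"],270,165,440,290,4.6); cv2.imwrite("pics/crop2.png",b)
E
```

```text
(233, 152) [0.771 0.315 0.006] 0.833
(369, 160) [ 0.73  -0.204  0.006] 0.758
(355, 229) [ 0.468 -0.142  0.006] 0.489
(452, 276) [ 0.292 -0.486  0.006] 0.568
(262, 217) [0.519 0.201 0.006] 0.556
```

View pics/crop1.png

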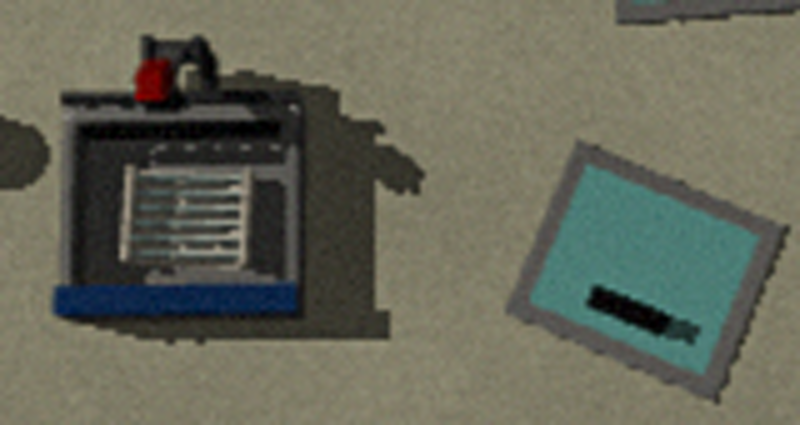

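View pics/crop2.png

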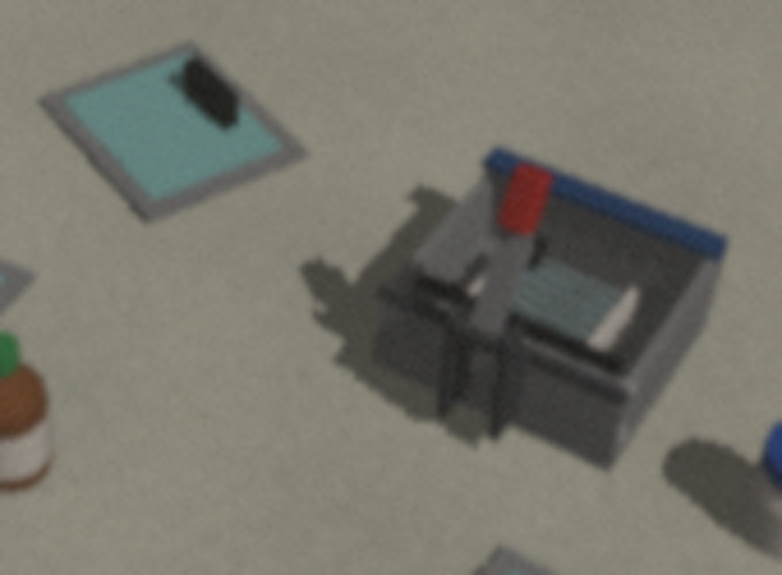

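The nearest plate is (355,229), 0.489 m from the base; the next nearest is 0.568 m at (452,276). The crops confirm a turquoise pane with a black bar near its robot-side edge. I read the corners from both crops and fit the poses.

```bash
cat > fit.py <<'E'
from h import *
from scipy.optimize import least_squares
def world(p,L):
    c,s=np.cos(p[2]),np.sin(p[2]); L=np.asarray(L,float)/1000
    return np.c_[p[0]+c*L[:,0]-s*L[:,1],p[1]+s*L[:,0]+c*L[:,1],L[:,2]]
def fit(obs,p0):
    f=lambda p:np.concatenate([(proj(c,world(p,L))-np.array(u)).ravel() for c,L,u in obs])
    r=least_squares(f,p0,loss="soft_l1"); return r.x,r.fun.reshape(-1,2).round(1).tolist()
E
python3 - <<'E'
from fit import *
t,s=cam("top"),cam("scene")
T=lambda u:[((x+.5)/5-.5+225,(y+.5)/5-.5+175) for x,y in u]
S=lambda u:[((x+.5)/4.6-.5+270,(y+.5)/4.6-.5+165) for x,y in u]
LL=[(-70,83,6),(-70,-83,6),(70,-83,6),(70,83,6)]
lid,r=fit([(t,LL,T([(507,312),(717,402),(788,228),(578,140)])),(s,LL,S([(307,153),(192,42),(40,101),(148,221)]))],[.468,-.142,0])
print("lid",lid,r)
print("  top only",fit([(t,LL,T([(507,312),(717,402),(788,228),(578,140)]))],[.468,-.142,0])[0])
CT=[(-83,85,76),(-83,-85,76),(-63,85,76),(-63,-85,76),(77,85,68),(77,-85,68)]
uT=T([(54,317),(298,314),(54,287),(300,284),(62,93),(300,93)])
CS=[(-83,-85,76),(-83,85,76),(80,85,0)]; uS=S([(497,148),(727,238),(608,468)])
ch,r=fit([(t,CT,uT),(s,CS,uS)],[.519,.2,0]); print("ch",ch,r)
print("  top only",fit([(t,CT,uT)],[.519,.2,0])[0])
hT,hS=T([(154,80)]),S([(527,200)])
for a in np.arange(0.8,2.01,.2):
    X=world(ch,[(100-90*np.cos(a)+6*np.sin(a),0,92+90*np.sin(a)+6*np.cos(a))])
    print(a.round(2),(proj(t,X)-hT).round(1),(proj(s,X)-hS).round(1))
# bar check
print(proj(t,world(lid,[(-35,0,36),(-35,30,36),(-35,-30,36)])).round(1))
for nm,p,L in [("tuck",lid,(-70,0,0)),("grip",lid,(-35,0,22)),("slot",ch,(-75,0,60)),("ledge",ch,(69,0,60))]: print(nm,world(p,[L]).round(4))
E
```

```text
lid [ 0.47027772 -0.13577746 -0.42105295] [[-1.0, 0.0], [-1.1, -0.0], [-1.0, -0.3], [-0.5, -0.1], [-0.1, -0.8], [-0.5, -0.9], [-1.0, -1.1], [-0.7, -0.9]]
  top only [ 0.46992004 -0.1390402  -0.41958982]
ch [ 0.51914972  0.19837949 -0.00660065] [[-0.3, -0.1], [-0.6, -0.0], [-0.2, 0.2], [-1.0, 0.3], [-0.2, 0.3], [-0.5, -0.2], [-1.0, -1.5], [-0.4, -1.1], [-0.9, 0.6]]
  top only [ 0.51931289  0.19684756 -0.00599125]
0.8 [[0.6 7.6]] [[ 1.8 -1.7]]
1.0 [[0.1 2.7]] [[-0.3 -1.6]]
1.2 [[-0.1 -2.6]] [[-2.8 -0.2]]
1.4 [[-0.2 -8.1]] [[-5.7  2.4]]
1.6 [[ -0.1 -13.4]] [[-8.9  6.2]]
1.8 [[  0.2 -18.3]] [[-12.2  11. ]]
2.0 [[  0.6 -22.6]] [[-15.5  16.7]]
[[350.1 236.5]
 [342.4 233.2]
 [357.8 239.8]]
tuck [[ 0.4064 -0.1072  0.    ]]
grip [[ 0.4383 -0.1215  0.022 ]]
slot [[0.4442 0.1989 0.06  ]]
ledge [[0.5881 0.1979 0.06  ]]
```

Fit residuals are about 1 pixel. The grip bar's predicted position matches the crop. The clamp stands at about 1.05 rad, so it is in the way. I'll close the fingers and go to the strip side of the handle, then push it up.

>>> send_rows:
  increments:
    - {"offset": [10, 5, 4], "twist": [0, 0, -0.1], "hand": 0}
    - {"offset": [20, 15, 4], "twist": [0, 0, -0.2], "hand": 0}
    - {"offset": [28, 25, 4], "twist": [0, 0, -0.32], "hand": 0}
    - {"offset": [28, 34, 4], "twist": [0, 0, -0.32], "hand": 0}
    - {"offset": [28, 34, 4], "twist": [0, 0, -0.32], "hand": 0}
    - {"offset": [28, 34, 4], "twist": [0, 0, -0.32], "hand": 0}
    - {"offset": [28, 34, 4], "twist": [0, 0, -0.32], "hand": 0}
    - {"offset": [28, 34, 4], "twist": [0, 0, -0.32], "hand": 0}
    - {"offset": [28, 34, 4], "twist": [0, 0, -0.32], "hand": 0}
    - {"offset": [28, 84, 4], "twist": [0, 0, -0.32], "hand": 0}
    - {"offset": [28, 84, 4], "twist": [0, 0, -0.32], "hand": 0}
    - {"offset": [28, 84, 4], "twist": [0, 0, -0.32], "hand": 0}
    - {"offset": [28, 84, 4], "twist": [0, 0, -0.32], "hand": 0}
    - {"offset": [28, 84, 4], "twist": [0, 0, -0.32], "hand": 0}
    - {"offset": [28, 84, 4], "twist": [0, 0, -0.32], "hand": 0}
    - {"offset": [28, 84, 4], "twist": [0, 0, -0.32], "hand": 0}
    - {"offset": [28, 84, 4], "twist": [0, 0, -0.32], "hand": 0}
    - {"offset": [28, 84, 4], "twist": [0, 0, -0.32], "hand": 0}
    - {"offset": [28, 84, 4], "twist": [0, 0, -0.32], "hand": 0}
    - {"offset": [28, 84, 4], "twist": [0, 0, -0.32], "hand": 0}

```text
time_s: 2.3
tcp_pos: [0.4916, 0.2079, 0.2909]
ee_rot: [-3.137, -0.0, 0.014]
wrist_force: [-0.6, -0.5, -0.4]
finger_gap: 0.001
grip_force: 0.0
```

>>> send_rows:
  increments:
    - {"offset": [0, -0.2, -4], "twist": [0, 0, 0], "hand": 0}
    - {"offset": [0, -0.2, -8], "twist": [0, 0, 0], "hand": 0}
    - {"offset": [0, -0.2, -10.4], "twist": [0, 0, 0], "hand": 0}
    - {"offset": [0, -0.2, -10.4], "twist": [0, 0, 0], "hand": 0}
    - {"offset": [1, -0.2, -10.4], "twist": [0, 0, 0], "hand": 0}
    - {"offset": [2, -0.2, -10.4], "twist": [0, 0, 0], "hand": 0}
    - {"offset": [3, -0.2, -10.4], "twist": [0, 0, 0], "hand": 0}
    - {"offset": [4, -0.2, -10.4], "twist": [0, 0, 0], "hand": 0}
    - {"offset": [5, -0.2, -10.4], "twist": [0, 0, 0], "hand": 0}
    - {"offset": [6, -0.2, -10.4], "twist": [0, 0, 0], "hand": 0}

```text
time_s: 3.3
tcp_pos: [0.5546, 0.1976, 0.1866]
ee_rot: [-3.142, -0.0, 0.002]
wrist_force: [1.2, 0.3, -0.1]
finger_gap: -0.002
grip_force: 0.0
```

>>> send_rows:
  increments:
    - {"offset": [1, 0, 0], "twist": [0, 0, 0], "hand": 0}
    - {"offset": [2, 0, 0], "twist": [0, 0, 0], "hand": 0}
    - {"offset": [3, 0, 0], "twist": [0, 0, 0], "hand": 0}
    - {"offset": [4, 0, 0], "twist": [0, 0, 0], "hand": 0}
    - {"offset": [5, 0, 0], "twist": [0, 0, 0], "hand": 0}

```text
time_s: 3.8
tcp_pos: [0.6021, 0.1984, 0.1864]
ee_rot: [3.141, 0.004, 0.003]
wrist_force: [-6.1, -0.2, 4.2]
finger_gap: -0.004
grip_force: 3.0
```

>>> send_rows:
  increments:
    - {"offset": [1, 0, 0], "twist": [0, 0, 0], "hand": 0}
    - {"offset": [1.5, 0, 0], "twist": [0, 0, 0], "hand": 0}
    - {"offset": [1.5, 0, 0], "twist": [0, 0, 0], "hand": 0}

```text
time_s: 4.1
tcp_pos: [0.6175, 0.1983, 0.1861]
ee_rot: [3.141, 0.004, 0.002]
wrist_force: [-4.9, 0.4, 3.3]
finger_gap: -0.002
grip_force: 2.3
```

>>> send_rows:
  increments:
    - {"offset": [-3, 0, 0], "twist": [0, 0, 0], "hand": 0}
    - {"offset": [-7, 0, 2], "twist": [0, 0, 0], "hand": 8.5}
    - {"offset": [-12, -5, 6], "twist": [0, 0, 0.14], "hand": 8.5}
    - {"offset": [-16, -10, 7], "twist": [0, 0, 0.28], "hand": 8.5}
    - {"offset": [-18, -20, 5], "twist": [0, 0, 0.42], "hand": 8.5}
    - {"offset": [-18, -32, 3], "twist": [0, 0, 0.6], "hand": 8.5}
    - {"offset": [-18, -32, 3], "twist": [0, 0, 0.8], "hand": 8.5}
    - {"offset": [-18, -32, 3], "twist": [0, 0, 1.0], "hand": 8.5}
    - {"offset": [-18, -32, 3], "twist": [0, 0, 1.15], "hand": 8.5}
    - {"offset": [-18, -32, 3], "twist": [0, 0, 1.15], "hand": 8.5}
    - {"offset": [-18, -32, 3], "twist": [0, 0, 1.15], "hand": 8.5}
    - {"offset": [-18, -32, 3], "twist": [0, 0, 1.15], "hand": 8.5}
    - {"offset": [-18, -32, 3], "twist": [0, 0, 1.15], "hand": 8.5}

```text
time_s: 5.4
tcp_pos: [0.4391, -0.1219, 0.2165]
ee_rot: [3.141, -0.001, 1.15]
wrist_force: [-0.7, -0.0, 0.7]
finger_gap: 0.995
grip_force: 0.0
```

The clamp moved under about 6 N. I'll check it and the gripper's alignment over the grip bar.

Run:
```python
from h import *
s=cam("scene")["color"]; w=cam("wrist"); print({k:w[k] for k in w if k!="color"})
a=crop(s,270,140,450,270,2.2); b=cv2.resize(w["color"],(400,250)); 
cv2.imwrite("pics/v3.png",np.hstack([a[:286],cv2.resize(w["color"],(404,286),interpolation=cv2.INTER_AREA)])[:, :800])
cv2.imwrite("pics/w3.png",w["color"])
```

```text
{'fx': 309.70691628693146, 'fy': 309.70691628693146, 'cx': 324.35817717691214, 'cy': 199.52661894672053, 'R': array([[ 9.13030060e-01, -4.07892156e-01, -3.14522332e-04],
       [-3.88368951e-01, -8.69564301e-01,  3.05004073e-01],
       [-1.24682266e-01, -2.78355736e-01, -9.52350994e-01]]), 't': array([-0.44953378,  0.03697858,  0.36804703])}
```

View pics/v3.png

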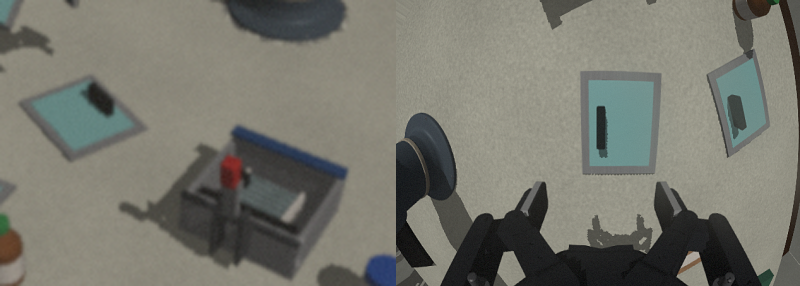

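The clamp is now upright, with its handle at composite pixel (230,170). In the wrist view the bar is at about (326,185) full-res, on the finger centre line. I'll check this with the wrist calibration.

Run:
```python
from fit import *
w=cam("wrist"); img=w["color"]
def fp(X):
    p=X@w["R"].T+w["t"]; th=np.arctan2(np.hypot(p[:,0],p[:,1]),p[:,2]); ph=np.arctan2(p[:,1],p[:,0])
    return np.c_[w["cx"]+w["fx"]*th*np.cos(ph),w["cy"]+w["fx"]*th*np.sin(ph)]
L=[(-70,83,6),(-70,-83,6),(70,-83,6),(70,83,6),(-35,30,36),(-35,-30,36),(-42,0,36),(-28,0,36)]
for lid in ([.4703,-.1358,-.421],[.4699,-.139,-.4196]): print(fp(world(lid,L)).round(1).tolist())
cv2.imwrite("pics/w4.png",crop(img,270,85,430,255,3.5))
```

```text
[[291.8, 100.8], [295.3, 244.1], [410.3, 243.3], [420.9, 103.8], [324.8, 153.9], [324.6, 211.1], [317.8, 183.2], [331.6, 183.2]]
[[292.6, 103.7], [296.2, 246.5], [410.8, 245.4], [421.6, 106.6], [325.7, 157.0], [325.6, 214.0], [318.7, 186.2], [332.5, 186.2]]
```

View pics/w4.png

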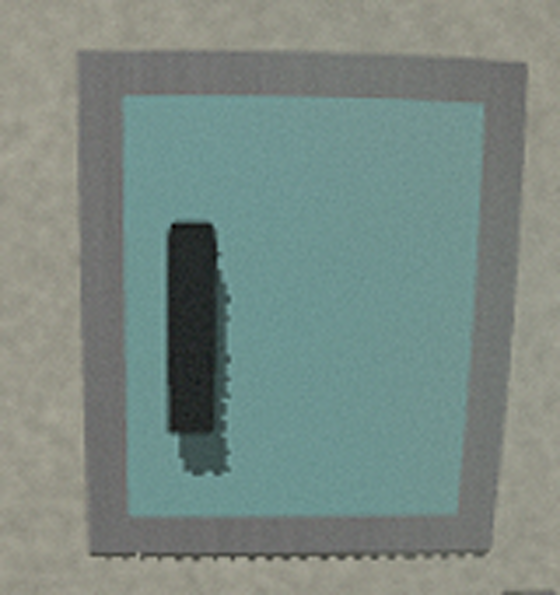

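The corners read (292,100), (296,243), (410,243) and (421,103), which matches the first fit within 1 px. The gripper is within 1 mm of the bar, so I'll descend and grasp.

>>> send_rows:
  increments:
    - {"offset": [-0.1, 0.1, -4], "twist": [0, 0, 0], "hand": 6}
    - {"offset": [-0.1, 0.1, -8], "twist": [0, 0, 0], "hand": 6}
    - {"offset": [-0.1, 0.1, -12], "twist": [0, 0, 0], "hand": 6}
    - {"offset": [-0.1, 0.1, -15], "twist": [0, 0, 0], "hand": 6}
    - {"offset": [-0.1, 0.1, -17], "twist": [0, 0, 0], "hand": 6}
    - {"offset": [-0.1, 0.1, -18.5], "twist": [0, 0, 0], "hand": 6}
    - {"offset": [-0.1, 0.1, -18.5], "twist": [0, 0, 0], "hand": 6}
    - {"offset": [-0.1, 0.1, -18.5], "twist": [0, 0, 0], "hand": 6}

```text
time_s: 6.35
tcp_pos: [0.4381, -0.1206, 0.0316]
ee_rot: [3.141, -0.0, 1.153]
wrist_force: [1.5, -0.2, 0.7]
finger_gap: 0.701
grip_force: 0.0
```

>>> send_rows:
  increments:
    - {"offset": [0, 0, 0], "twist": [0, 0, 0], "hand": 0}
    - {"offset": [0, 0, 0], "twist": [0, 0, 0], "hand": 0}
    - {"offset": [0, 0, 0], "twist": [0, 0, 0], "hand": 0}
    - {"offset": [0, 0, 0], "twist": [0, 0, 0], "hand": 0}
    - {"offset": [0, 0, 0], "twist": [0, 0, 0], "hand": 0}
    - {"offset": [0, 0, 0], "twist": [0, 0, 0], "hand": 0}
    - {"offset": [0, 0, 0], "twist": [0, 0, 0], "hand": 0}
    - {"offset": [0, 0, 0], "twist": [0, 0, 0], "hand": 0}
  squeeze: 80

```text
time_s: 7.15
tcp_pos: [0.4382, -0.1216, 0.0323]
ee_rot: [3.14, -0.0, 1.151]
wrist_force: [-0.1, 0.0, 5.8]
finger_gap: 0.142
grip_force: 79.1
```

Grasped: the opening is about 12 mm. Next I lift and carry the lid over the chamber, turning it 0.414 rad to match the chamber's yaw.

>>> send_rows:
  increments:
    - {"offset": [0, 0, 2], "twist": [0, 0, 0], "hand": 0}
    - {"offset": [0, 0, 5], "twist": [0, 0, 0], "hand": 0}
    - {"offset": [0, 0, 9], "twist": [0, 0, 0], "hand": 0}
    - {"offset": [0, 0, 13], "twist": [0, 0, 0], "hand": 0}
    - {"offset": [0, 0, 16], "twist": [0, 0, 0], "hand": 0}
    - {"offset": [1, 3, 16], "twist": [0, 0, 0.05], "hand": 0}
    - {"offset": [2, 6, 16], "twist": [0, 0, 0.1], "hand": 0}
    - {"offset": [3, 10, 16], "twist": [0, 0, 0.15], "hand": 0}
    - {"offset": [4, 14, 16], "twist": [0, 0, 0.2], "hand": 0}
    - {"offset": [5, 18, 16], "twist": [0, 0, 0.25], "hand": 0}
    - {"offset": [5.2, 22, 16], "twist": [0, 0, 0.3], "hand": 0}
    - {"offset": [5.2, 26, 16], "twist": [0, 0, 0.35], "hand": 0}
    - {"offset": [5.2, 29, 16], "twist": [0, 0, 0.4], "hand": 0}
    - {"offset": [5.2, 31, 16], "twist": [0, 0, 0.414], "hand": 0}
    - {"offset": [5.2, 32, 16], "twist": [0, 0, 0.414], "hand": 0}
    - {"offset": [5.2, 32, 16], "twist": [0, 0, 0.414], "hand": 0}
    - {"offset": [5.2, 32, 16], "twist": [0, 0, 0.414], "hand": 0}
    - {"offset": [5.2, 32, 16], "twist": [0, 0, 0.414], "hand": 0}

```text
time_s: 8.95
tcp_pos: [0.4897, 0.1967, 0.1911]
ee_rot: [-3.141, 0.001, 1.563]
wrist_force: [-0.2, -0.1, -3.3]
finger_gap: 0.141
grip_force: 78.6
```

>>> send_rows:
  increments:
    - {"offset": [0, 0, 0], "twist": [0, -0.06, 0], "hand": 0}
    - {"offset": [0, 0, 0], "twist": [0, -0.12, 0], "hand": 0}
    - {"offset": [0, 0, 0], "twist": [0, -0.17, 0], "hand": 0}
    - {"offset": [0, 0, 0], "twist": [0, -0.17, 0], "hand": 0}
    - {"offset": [0, 0, 0], "twist": [0, -0.17, 0], "hand": 0}
    - {"offset": [0, 0, 0], "twist": [0, -0.17, 0], "hand": 0}

```text
time_s: 9.55
tcp_pos: [0.4902, 0.1981, 0.1915]
ee_rot: [2.972, -0.001, 1.564]
wrist_force: [-0.5, 0.0, -2.3]
finger_gap: 0.144
grip_force: 78.7
```

Run:
```python
from fit import *
from scipy.spatial.transform import Rotation as R
o=observe(); print(o["tcp_pos"],o["ee_rot"]); print(R.from_euler("xyz",o["ee_rot"]).as_matrix().round(4))
s=cam("scene")["color"]; t=cam("top")["color"]
cv2.imwrite("pics/v5.png",np.hstack([crop(s,310,90,450,270,2.8),crop(t,215,150,335,270,4.2)]))
```

```text
[0.49022857 0.19808771 0.19148209] [ 2.97179875e+00 -1.04658761e-03  1.56429925e+00]
[[ 6.500e-03  9.856e-01  1.690e-01]
 [ 1.000e+00 -6.600e-03 -1.000e-04]
 [ 1.000e-03  1.690e-01 -9.856e-01]]
```

View pics/v5.png

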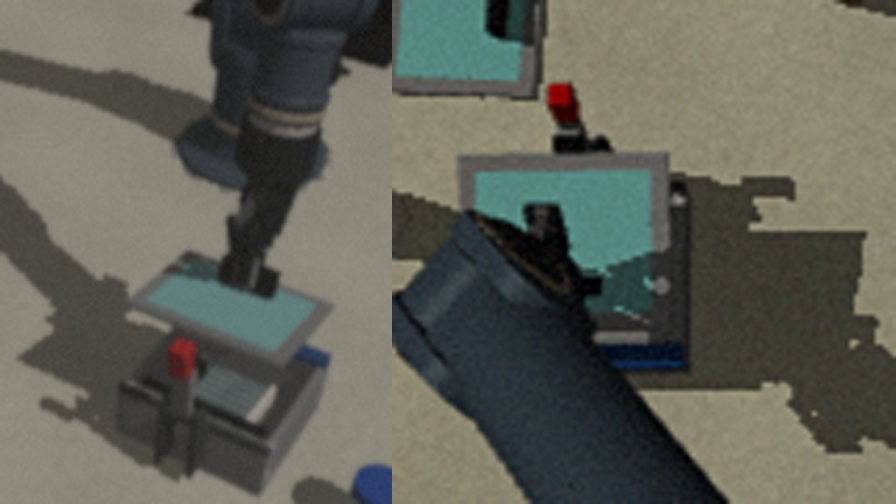

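The lid hangs squarely over the chamber, with its far edge up and the clamp clear. I check the lid's position in the grip from its corners.

Run:
```python
from fit import *
th=.17; y0=np.array([.0065,1,0]); ex=np.array([.9856,-.0064,.169]); ez=np.array([-.169,0,.9856])
tcp=observe()["tcp_pos"]
c=lambda x,y: tcp+(x+.035)*ex+y*y0+(.006-.0323)*ez
t,s=cam("top"),cam("scene")
print("top",proj(t,np.array([c(.07,.083),c(.07,-.083)])).round(1)," read (230.5,186.4) (280.3,185.7)")
print("scene",proj(s,np.array([c(.07,-.083),c(.07,.083),c(-.07,.083)])).round(1)," read (356.7,197.8) (411.4,218.9) (428.5,198.5)")
```

```text
top [[230.  186.2]
 [280.2 185.6]]  read (230.5,186.4) (280.3,185.7)
scene [[353.4 196.6]
 [409.4 219.4]
 [428.3 197.9]]  read (356.7,197.8) (411.4,218.9) (428.5,198.5)
```

Prediction agrees to 1–3 px. I descend beside the strip, feeling for the rim.

>>> send_rows:
  increments:
    - {"offset": [0, 0, -3], "twist": [0, 0, 0], "hand": 0}
    - {"offset": [0, 0, -6], "twist": [0, 0, 0], "hand": 0}
    - {"offset": [0, 0, -8], "twist": [0, 0, 0], "hand": 0}
    - {"offset": [0, 0, -9], "twist": [0, 0.02, 0], "hand": 0}
    - {"offset": [0, 0, -9], "twist": [0, 0.03, 0], "hand": 0}
    - {"offset": [0, 0, -9], "twist": [0, 0.03, 0], "hand": 0}
    - {"offset": [0, 0, -9], "twist": [0, 0.03, 0], "hand": 0}

```text
time_s: 10.45
tcp_pos: [0.4902, 0.1991, 0.1024]
ee_rot: [3.0, -0.002, 1.566]
wrist_force: [0.4, 0.1, -3.1]
finger_gap: 0.149
grip_force: 78.9
```

>>> send_rows:
  increments:
    - {"offset": [0, 0, -0.1], "twist": [0, 0, 0], "hand": 0}
    - {"offset": [0, 0, -0.2], "twist": [0, 0, 0], "hand": 0}
    - {"offset": [0, 0, -0.2], "twist": [0, 0, 0], "hand": 0}

```text
time_s: 10.75
tcp_pos: [0.4895, 0.1986, 0.0995]
ee_rot: [3.001, -0.001, 1.566]
wrist_force: [-0.3, -0.4, -2.5]
finger_gap: 0.148
grip_force: 79.0
```

>>> send_rows:
  increments:
    - {"offset": [0, 0, -0.1], "twist": [0, 0, 0], "hand": 0}
    - {"offset": [0, 0, -0.15], "twist": [0, 0, 0], "hand": 0}
    - {"offset": [0, 0, -0.15], "twist": [0, 0, 0], "hand": 0}

```text
time_s: 11.05
tcp_pos: [0.4894, 0.1986, 0.0977]
ee_rot: [3.002, -0.001, 1.566]
wrist_force: [0.2, -1.0, -2.2]
finger_gap: 0.145
grip_force: 79.0
```

>>> send_rows:
  increments:
    - {"offset": [0, 0, -0.1], "twist": [0, 0, 0], "hand": 0}
    - {"offset": [0, 0, -0.1], "twist": [0, 0, 0], "hand": 0}

```text
time_s: 11.25
tcp_pos: [0.4896, 0.1987, 0.0968]
ee_rot: [3.001, -0.001, 1.566]
wrist_force: [0.7, -0.1, -2.1]
finger_gap: 0.146
grip_force: 79.0
```

>>> send_rows:
  increments:
    - {"offset": [0, 0, -0.1], "twist": [0, 0, 0], "hand": 0}
    - {"offset": [0, 0, -0.1], "twist": [0, 0, 0], "hand": 0}

```text
time_s: 11.45
tcp_pos: [0.4898, 0.1987, 0.0964]
ee_rot: [3.001, -0.0, 1.566]
wrist_force: [-1.7, -1.6, 3.8]
finger_gap: 0.146
grip_force: 80.0
```

>>> send_rows:
  increments:
    - {"offset": [0, 0, -0.1], "twist": [0, 0, 0], "hand": 0}
    - {"offset": [0, 0, -0.1], "twist": [0, 0, 0], "hand": 0}

```text
time_s: 11.65
tcp_pos: [0.4899, 0.1988, 0.0961]
ee_rot: [3.0, 0.0, 1.566]
wrist_force: [-2.8, -3.5, 12.4]
finger_gap: 0.144
grip_force: 81.2
```

Rim contact is at TCP z 0.0965, as predicted. I raise slightly and slide in under the strip.

>>> send_rows:
  increments:
    - {"offset": [0, 0, 0.3], "twist": [0, 0, 0], "hand": 0}
    - {"offset": [-0.3, 0, 0.3], "twist": [0, 0, 0], "hand": 0}
    - {"offset": [-0.6, 0, 0.3], "twist": [0, 0, 0], "hand": 0}
    - {"offset": [-0.9, 0, 0.3], "twist": [0, 0, 0], "hand": 0}
    - {"offset": [-1.2, 0, 0.3], "twist": [0, 0, 0], "hand": 0}
    - {"offset": [-1.2, 0, 0.3], "twist": [0, 0, 0], "hand": 0}

```text
time_s: 12.25
tcp_pos: [0.4774, 0.1986, 0.0978]
ee_rot: [3.001, -0.001, 1.566]
wrist_force: [0.2, -0.3, -3.4]
finger_gap: 0.147
grip_force: 78.9
```

>>> send_rows:
  increments:
    - {"offset": [-0.1, 0, 0], "twist": [0, 0, 0], "hand": 0}
    - {"offset": [-0.1, 0, 0], "twist": [0, 0, 0], "hand": 0}

```text
time_s: 12.45
tcp_pos: [0.4772, 0.1986, 0.098]
ee_rot: [3.0, -0.001, 1.566]
wrist_force: [2.3, 0.1, -4.2]
finger_gap: 0.148
grip_force: 78.7
```

>>> send_rows:
  increments:
    - {"offset": [-0.15, 0, 0], "twist": [0, 0, 0], "hand": 0}
    - {"offset": [-0.15, 0, 0], "twist": [0, 0, 0], "hand": 0}

```text
time_s: 12.65
tcp_pos: [0.477, 0.1987, 0.0984]
ee_rot: [2.998, -0.002, 1.566]
wrist_force: [7.2, -0.8, -5.7]
finger_gap: 0.141
grip_force: 78.5
```

>>> send_rows:
  increments:
    - {"offset": [0, 0, -0.1], "twist": [0, 0.02, 0], "hand": 0}
    - {"offset": [0, 0, -0.1], "twist": [0, 0.02, 0], "hand": 0}
    - {"offset": [0, 0, -0.1], "twist": [0, 0.02, 0], "hand": 0}

```text
time_s: 12.95
tcp_pos: [0.4776, 0.1987, 0.0977]
ee_rot: [3.017, -0.002, 1.565]
wrist_force: [6.8, -2.0, -3.1]
finger_gap: 0.14
grip_force: 78.9
```

Run:
```python
from fit import *
s=cam("scene")["color"]; t=cam("top")["color"]
cv2.imwrite("pics/v6.png",np.hstack([crop(s,330,175,440,275,4.5),crop(t,220,170,300,270,4.5)]))
```

```text
(no output)
```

View pics/v6.png

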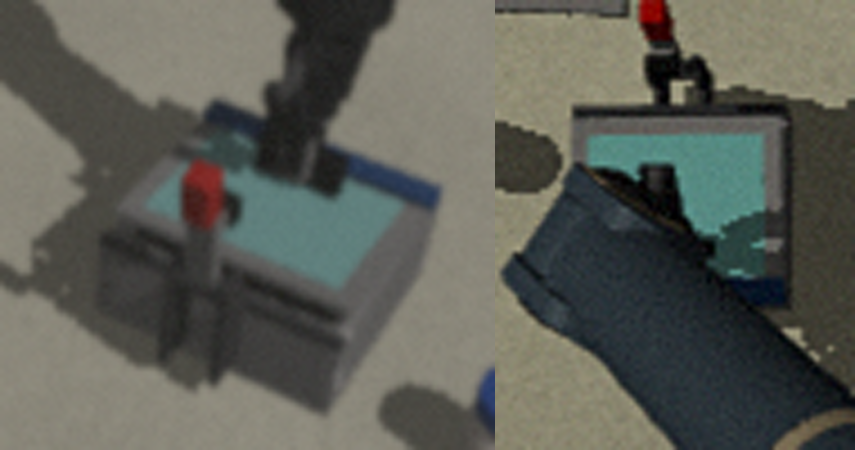

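The lid edge is under the strip and the far edge lies inside the ledge line (top crop y≈117 against the ledge at 105–115). I lay it down by rotating about the tucked edge.

>>> send_rows:
  increments:
    - {"offset": [0.1, 0, -0.1], "twist": [0, 0.02, 0], "hand": 0}
    - {"offset": [0.2, 0, -0.2], "twist": [0, 0.045, 0], "hand": 0}
    - {"offset": [0.3, 0, -0.3], "twist": [0, 0.07, 0], "hand": 0}
    - {"offset": [0.35, 0, -0.35], "twist": [0, 0.085, 0], "hand": 0}
    - {"offset": [0.35, 0, -0.35], "twist": [0, 0.085, 0], "hand": 0}
    - {"offset": [0.35, 0, -0.35], "twist": [0, 0.085, 0], "hand": 0}

```text
time_s: 13.65
tcp_pos: [0.4802, 0.1989, 0.0938]
ee_rot: [3.104, -0.002, 1.566]
wrist_force: [7.0, -1.0, -2.0]
finger_gap: 0.144
grip_force: 79.3
```

>>> send_rows:
  increments:
    - {"offset": [0.08, 0, -0.1], "twist": [0, 0.02, 0], "hand": 0}
    - {"offset": [0.08, 0, -0.1], "twist": [0, 0.02, 0], "hand": 0}
    - {"offset": [0.08, 0, -0.1], "twist": [0, 0.02, 0], "hand": 0}

```text
time_s: 13.95
tcp_pos: [0.4807, 0.199, 0.0931]
ee_rot: [3.123, -0.001, 1.566]
wrist_force: [5.4, -0.6, 4.0]
finger_gap: 0.145
grip_force: 80.1
```

The lid is flat and lightly on the seal. I open just a little, because the strip is close behind the finger, and then rise straight up.

>>> send_rows:
  increments:
    - {"offset": [0.1, 0, 0], "twist": [0, 0, 0], "hand": 1.2}
    - {"offset": [0.1, 0, 0], "twist": [0, 0, 0], "hand": 1.7}
    - {"offset": [0.1, 0, 0], "twist": [0, 0, 0], "hand": 1.8}
    - {"offset": [0.1, 0, 0], "twist": [0, 0, 0], "hand": 1.8}
  squeeze: 20

```text
time_s: 14.35
tcp_pos: [0.4788, 0.1987, 0.0917]
ee_rot: [3.129, 0.0, 1.566]
wrist_force: [0.1, 0.0, -0.4]
finger_gap: 0.209
grip_force: 0.1
```

>>> send_rows:
  increments:
    - {"offset": [0.1, 0, 0.5], "twist": [0, 0, 0], "hand": 2}
    - {"offset": [0.1, 0, 1], "twist": [0, 0, 0], "hand": 3}
    - {"offset": [0.1, 0, 2], "twist": [0, 0, 0], "hand": 4}
    - {"offset": [0.1, 0, 4], "twist": [0, 0, 0], "hand": 4}
    - {"offset": [0.1, 0, 8], "twist": [0, 0, 0], "hand": 4}
    - {"offset": [0.1, 0, 13], "twist": [0, 0, 0], "hand": 0}
    - {"offset": [-1, -3, 17], "twist": [0, 0, 0], "hand": 0}
    - {"offset": [-3, -8, 17], "twist": [0, 0, 0], "hand": 0}
    - {"offset": [-4, -14, 17], "twist": [0, 0, 0], "hand": 0}
    - {"offset": [-4, -18, 17], "twist": [0, 0, 0], "hand": 0}
    - {"offset": [-4, -18, 17], "twist": [0, 0, 0], "hand": 0}

```text
time_s: 15.45
tcp_pos: [0.4393, 0.0123, 0.2627]
ee_rot: [3.127, 0.003, 1.555]
wrist_force: [0.6, -0.3, -1.0]
finger_gap: -0.001
grip_force: 0.0
```

Run:
```python
from fit import *
s=cam("scene")["color"]; t=cam("top")["color"]
cv2.imwrite("pics/v7.png",np.hstack([crop(s,330,175,440,275,4.5),crop(t,220,160,285,260,4.5)]))
```

```text
(no output)
```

View pics/v7.png

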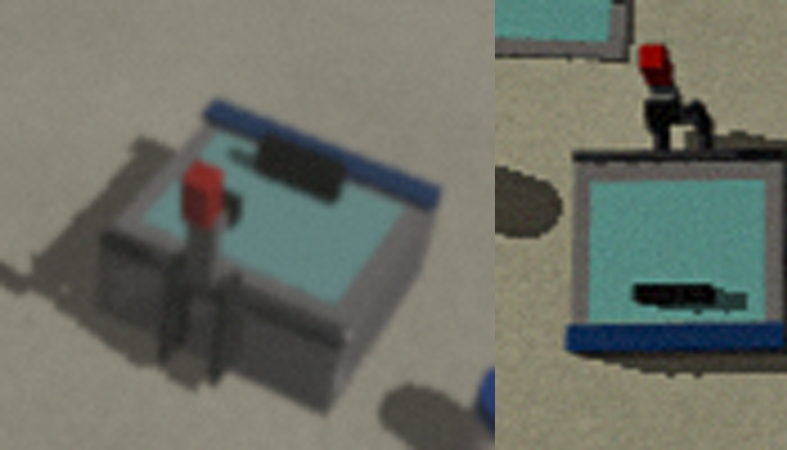

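The lid is in place, square and tucked: the strip covers its near edge in both crops. Now I go round behind the clamp, on the +x side of its handle.

>>> send_rows:
  increments:
    - {"offset": [3, 0, 4], "twist": [0, 0, 0], "hand": 0}
    - {"offset": [7, 0, 4], "twist": [0, 0, 0], "hand": 0}
    - {"offset": [11, 0, 4], "twist": [0, 0, 0], "hand": 0}
    - {"offset": [15, 2, 4], "twist": [0, 0, 0], "hand": 0}
    - {"offset": [19, 4, 4], "twist": [0, 0, 0], "hand": 0}
    - {"offset": [23, 7, 4], "twist": [0, 0, 0], "hand": 0}
    - {"offset": [25.5, 11, 4], "twist": [0, 0, 0], "hand": 0}
    - {"offset": [25.5, 15, 4], "twist": [0, 0, 0], "hand": 0}
    - {"offset": [25.5, 18, 4], "twist": [0, 0, 0], "hand": 0}
    - {"offset": [25.5, 18, 2], "twist": [0, 0, 0], "hand": 0}
    - {"offset": [25.5, 18, -2], "twist": [0, 0, 0], "hand": 0}
    - {"offset": [25.5, 18, -6], "twist": [0, 0, 0], "hand": 0}
    - {"offset": [25.5, 18, -6], "twist": [0, 0, 0], "hand": 0}
    - {"offset": [25.5, 18, -6], "twist": [0, 0, 0], "hand": 0}

```text
time_s: 16.95
tcp_pos: [0.695, 0.2007, 0.2027]
ee_rot: [3.127, -0.002, 1.568]
wrist_force: [-0.8, 0.5, 0.6]
finger_gap: -0.001
grip_force: 0.0
```

Now sweep along the arc from 1.75 to about 0.9 rad.

>>> send_rows:
  increments:
    - {"offset": [-1.5, -0.2, 0], "twist": [0, 0, 0], "hand": 0}
    - {"offset": [-3, -0.2, 0], "twist": [0, 0, 0], "hand": 0}
    - {"offset": [-4.2, -0.2, 0], "twist": [0, 0, 0], "hand": 0}
    - {"offset": [-5.2, -0.2, 0], "twist": [0, 0, 0], "hand": 0}
    - {"offset": [-6.1, -0.2, 0], "twist": [0, 0, 0], "hand": 0}
    - {"offset": [-7, -0.2, 0], "twist": [0, 0, 0], "hand": 0}
    - {"offset": [-7.9, -0.2, -0.1], "twist": [0, 0, 0], "hand": 0}
    - {"offset": [-8.8, -0.2, -0.4], "twist": [0, 0, 0], "hand": 0}
    - {"offset": [-9.7, -0.2, -0.7], "twist": [0, 0, 0], "hand": 0}
    - {"offset": [-10.5, -0.2, -1.1], "twist": [0, 0, 0], "hand": 0}

```text
time_s: 17.95
tcp_pos: [0.5946, 0.1993, 0.198]
ee_rot: [3.113, -0.005, 1.566]
wrist_force: [4.0, 1.0, 8.0]
finger_gap: 0.002
grip_force: 3.2
```

>>> send_rows:
  increments:
    - {"offset": [-0.8, 0, -0.5], "twist": [0, 0, 0], "hand": 0}
    - {"offset": [-1.5, 0, -1.0], "twist": [0, 0, 0], "hand": 0}
    - {"offset": [-2.2, 0, -1.7], "twist": [0, 0, 0], "hand": 0}
    - {"offset": [-2.8, 0, -2.4], "twist": [0, 0, 0], "hand": 0}
    - {"offset": [-3.3, 0, -3.1], "twist": [0, 0, 0], "hand": 0}
    - {"offset": [-3.8, 0, -3.9], "twist": [0, 0, 0], "hand": 0}
    - {"offset": [-4.1, 0, -4.5], "twist": [0, 0, 0], "hand": 0}
    - {"offset": [-4.3, 0, -5.1], "twist": [0, 0, 0], "hand": 0}
    - {"offset": [-4.3, 0, -5.1], "twist": [0, 0, 0], "hand": 0}

```text
time_s: 18.85
tcp_pos: [0.5489, 0.1999, 0.1445]
ee_rot: [3.12, -0.004, 1.568]
wrist_force: [-1.5, 1.3, 1.5]
finger_gap: -0.001
grip_force: 0.7
```

>>> send_rows:
  increments:
    - {"offset": [-0.4, 0, -0.4], "twist": [0, 0, 0], "hand": 0}
    - {"offset": [-0.8, 0, -0.8], "twist": [0, 0, 0], "hand": 0}
    - {"offset": [-1.0, 0, -1.2], "twist": [0, 0, 0], "hand": 0}
    - {"offset": [-1.0, 0, -1.4], "twist": [0, 0, 0], "hand": 0}
    - {"offset": [-1.0, 0, -1.4], "twist": [0, 0, 0], "hand": 0}

```text
time_s: 19.35
tcp_pos: [0.54, 0.1987, 0.1291]
ee_rot: [3.12, -0.004, 1.566]
wrist_force: [4.3, 2.2, 5.4]
finger_gap: 0.002
grip_force: 2.6
```

>>> send_rows:
  increments:
    - {"offset": [0, 0, -0.2], "twist": [0, 0, 0], "hand": 0}
    - {"offset": [0, 0, -0.3], "twist": [0, 0, 0], "hand": 0}
    - {"offset": [0, 0, -0.3], "twist": [0, 0, 0], "hand": 0}

```text
time_s: 19.65
tcp_pos: [0.5397, 0.1988, 0.127]
ee_rot: [3.12, -0.003, 1.566]
wrist_force: [0.8, 0.5, 12.0]
finger_gap: 0.001
grip_force: 6.2
```

>>> send_rows:
  increments:
    - {"offset": [0, 0, -0.2], "twist": [0, 0, 0], "hand": 0}
    - {"offset": [0, 0, -0.2], "twist": [0, 0, 0], "hand": 0}
    - {"offset": [0, 0, -0.2], "twist": [0, 0, 0], "hand": 0}

```text
time_s: 19.95
tcp_pos: [0.5397, 0.1989, 0.1267]
ee_rot: [3.12, -0.002, 1.566]
wrist_force: [-2.8, -1.9, 24.7]
finger_gap: -0.002
grip_force: 11.9
```

The force climbs to 25 N with no further travel, and the fingertips are at the fully-down handle height of 108 mm, so the clamp is at its end stop. I retreat and look.

>>> send_rows:
  increments:
    - {"offset": [0, 0, 0.5], "twist": [0, 0, 0], "hand": 0}
    - {"offset": [0, 0, 2], "twist": [0, 0, 0], "hand": 0}
    - {"offset": [0, 0, 6], "twist": [0, 0, 0], "hand": 0}
    - {"offset": [0, 0, 10], "twist": [0, 0, 0], "hand": 0}
    - {"offset": [-2, -4, 14], "twist": [0, 0, 0], "hand": 0}
    - {"offset": [-5, -9, 14], "twist": [0, 0, 0], "hand": 0}
    - {"offset": [-8, -14, 14], "twist": [0, 0, 0], "hand": 0}
    - {"offset": [-8, -20, 14], "twist": [0, 0, 0], "hand": 0}
    - {"offset": [-8, -20, 14], "twist": [0, 0, 0], "hand": 0}
    - {"offset": [-8, -20, 14], "twist": [0, 0, 0], "hand": 0}

```text
time_s: 20.95
tcp_pos: [0.456, -0.0083, 0.2616]
ee_rot: [3.128, 0.002, 1.557]
wrist_force: [0.4, 0.2, 0.2]
finger_gap: -0.002
grip_force: 0.0
```

Run:
```python
from fit import *
s=cam("scene"); t=cam("top"); ch=[.5192,.198,-.0063]
for a in (0,.05,.1):
    X=world(ch,[(100-109*np.cos(a)+n*np.sin(a),y,92+109*np.sin(a)+n*np.cos(a)) for n,y in ((16,10),(16,-10),(-4,-10))]); 
    print(a,"scene crop",((proj(s,X)-[330,175]+.5)*4.5).round(0).tolist(),"top",((proj(t,X)-[220,160]+.5)*4.5+[495,0]).round(0).tolist())
cv2.imwrite("pics/v8.png",np.hstack([crop(s["color"],330,175,440,275,4.5),crop(t["color"],220,160,285,260,4.5)]))
```

```text
0 scene crop [[294.0, 168.0], [266.0, 156.0], [263.0, 179.0]] top [[657.0, 252.0], [683.0, 251.0], [687.0, 255.0]]
0.05 scene crop [[294.0, 162.0], [266.0, 151.0], [264.0, 173.0]] top [[656.0, 249.0], [682.0, 249.0], [686.0, 254.0]]
0.1 scene crop [[295.0, 157.0], [266.0, 146.0], [264.0, 167.0]] top [[655.0, 247.0], [681.0, 247.0], [685.0, 253.0]]
```

View pics/v8.png

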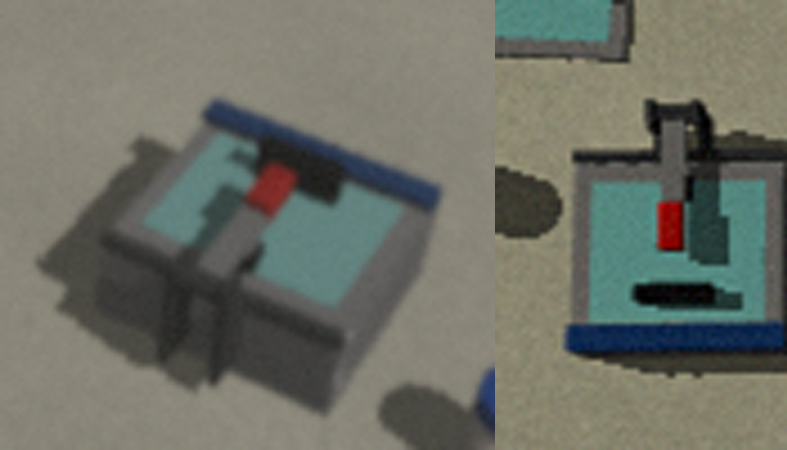

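The clamp lies flat over the lid. Its handle's end corners at (298,167) and (270,160) match the a = 0 prediction. As a last check I compute the lid position from the bar's pixels, and I hand in only if it fits.

Run:
```python
from fit import *
t=cam("top")
X=ray(t,((673.5-495)/4.5-.5+220,294/4.5-.5+160),.092); d=(X-[.5192,.198,0])*1000
print("bar in chamber mm",d.round(1),"-> tuck x",d[0]-35)
if -78<d[0]-35<-68 and abs(d[1])<7: print(order.finish_job())
```

```text
bar in chamber mm [-39.9  -0.5  92. ] -> tuck x -74.94719947469672
the job is handed in; nothing more can be done
None
```

The chamber is closed and the job handed in at about 21 s of the 72 s allowed; the hand-in returned no verdict. By my last measurements the lid is tucked to x ≈ -75 mm and centred within 1 mm, the clamp is fully down, and the arm is clear of everything.

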